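# Pull check of the robot on a sprung draw rod

## Robot

A 6-joint arm with a two-finger parallel gripper is mounted at the origin on a cart in front of the work surface, level with it; the furniture and walls round the work are solid. World frame = base frame: x ahead of the robot, y to its left, z up, the work surface at z = 0. Lengths are in m, angles in rad, forces in N, time in s.
With the tool pointing down it reaches from about 0.35 to 0.95 m from the base axis. Payload 17.4 kg.
Tool frame: the origin (TCP) lies midway between the tips of the shut fingers; the grasp point (between the pads) lies 19 mm behind it; z points along the fingers, y is the line along which they close (so a half turn about z gives the same grasp; the last joint's range is limited). The gripper opens to 93 mm and grips with 3 to 60 N. Pads are 15 mm wide; open, the fingers measure 128 mm over their backs; the gripper's body (75 mm by 188 mm) begins 65 mm behind the grasp point.
Start: joints at [-1.34, 0.116, 1.442, -0, 1.584, -0.038], TCP at [0.179, -0.651, 0.219] pointing down, gripper open.
Joint ranges: [-2.83, 2.83], [-0.83, 2.19], [0.07, 2.5], [-1.14, 4.28], [0.01, 3], [-2.97, 2.97]. Speed limits (rad/s): [1.89, 1.89, 2.22, 3.14, 3.14, 3.14].

## Interface

Orientations are given as a unit quaternion [w, x, y, z].
In Python, from bench import readout, viewer, finish_job gives the robot as it stands. The module is installed in compiled form; this text tells all that it offers.
- The arm moves only by the shell command python3 -m crank 'ROWS' [FORCE]. ROWS is JSON, a list that holds one entry, the list of rows, each a list of 7 numbers: the shift along the tool's x, y, z each as a share of 250 mm, from -1 to 1, then the turn, a rotation vector about the tool's x, y, z each as a share of pi rad, from -1 to 1, then the finger opening in mm, from 0 to 93. A call has 1 to 5 rows; each row shifts and turns the commanded pose from where the row before left it, along the tool's axes as they then stand; what a row does not reach is not made up. A row lasts 1/10 s, in which the tool goes at most 50 mm and 8.59 degrees, less where a joint would pass 70% of its speed; a pose out of reach is approached as far as the arm can. A call with a number of a shift or a turn outside -1 to 1 is refused whole. A call with a gripper value outside its range is refused whole. The fingers move at their own pace and stop on an object; FORCE is the grip in N (left out, the last holds). Time passes only in rows, so rows that do not move let the fingers close. It gives the time, the measured TCP pose, the force, the opening and the grip force at its end, in the units of the state.
- readout.read_state(): the state, without advancing time (a new reading comes with each control period).
- viewer.read_camera(name): name is "scene" or "top"; returns a dict with "frame" (400x640x3 uint8, red, green, blue), "fovy" (degrees; the focal length in pixels is half the picture's height over the tangent of half this angle, whatever the lens; pixels are square), "cx", "cy" (the principal point, pixels), "rvec" (rotation vector, rad) and "tvec" (3), from world to camera coordinates, as OpenCV has them. Camera axes: x right, y down, z forward; pixel columns grow to the right and rows downward; lengths in m; the calibration is good to about 2 mm. A picture is of the moment at which its call begins. There is no depth.
- finish_job(): hands the job in; it is judged then, once.
The state is a dict: "time_s": time; "joint_pos": joint angles; "joint_vel": joint speeds; "joint_torque": joint torques, N m; "tool_pos": TCP position; "eef_rot": TCP orientation; "wrist_force": force on the tool from outside, world axes, zero at the start; "wrist_torque": the same for the moment, N m; "grip_width": opening from 0.0 (shut) to 1.0 (fully open); "grip_force": force on a finger pad.
Only numpy, scipy, OpenCV 4.12 (cv2) and the standard library are available. Lean on these libraries where they do the work, as an engineer would, in place of code of your own. Each camera call takes 0.05 s, during which the arm holds its last target. There are 200 camera calls.

## Task

Change the pull tester over from the slim rod to the thick one: press the slim tube's hinged cap fully shut and flip the thick tube's cap well open. Then take the thick rod by its knob and draw it up against its spring until the black ring mark on it has just come fully clear of the tube's mouth (no more than a few millimetres past), and finish while still holding it there, steady. Leave the things lying round the stand where they are.

Things in the scene. Friction and masses are not known exactly. Their poses are not given: they have to be found in the camera images.
- stand: grey steel stand plate, 95 x 200 x 12 mm, screwed down (it cannot move), carrying the two upright tubes 110 mm apart along its y axis, thick and slim in either place; origin at the centre of its underside
- thick_tube: the thicker aluminium spring-tester tube: upright, 32 mm in diameter, fixed on the stand (it cannot move); origin at the centre of its foot, on the stand's top, 12 mm above the bench; z up to the mouth at 88 mm; its x axis points from the tube's axis to its cap's hinge, its y axis is parallel to the hinge pin
- thick_mouth (a point): centre of the flat mouth of the thick tube, 100 mm above the bench
- thick_hinge (a point): middle of the hinge pin of the thick tube's cap, level with the mouth, 21 mm from the tube's axis
- thick_grip (a point): centre of the thick tube's grey plastic cap, a square hood 36 mm wide each way and 26 mm tall, open underneath, 13 mm above the mouth when shut and 21 mm from the hinge pin; it turns with the cap. The two flat sides that face along the tube's y axis can be pinched and overhang the tube by 2 to 3 mm a side; its thumb lip is on the side away from the hinge
- thick_cap (a joint): angle of the thick tube's cap in rad: 0 shut flat on the mouth over the knob, 1.57 standing on edge, 1.9 swung right back; the hinge is slightly stiff, so the cap stays where it is left (about 0.6 N at the cap moves it); a push down shuts it best near the lip (close to the hinge it jams)
- thick_rod (a joint): how far the thick tube's steel rod is drawn up out of the tube, in m: 0 home, end stop at 0.090; an inner spring pulls it back with 3.3 N at 0 and 110 N/m more (about 10.5 N at 0.065)
- thick_knob (a point): centre of the thick rod's round black knob, 16 mm in diameter and 21 mm tall, standing on the mouth under the cap when home; moves up with the rod
- thick_ring (a point): centre of the black ring mark, 4 mm tall, on the thick rod; hidden 61 mm below the mouth when the rod is home, so it is just clear of the mouth at 0.063
- slim_tube: the slimmer aluminium spring-tester tube: upright, 23 mm in diameter, fixed on the stand (it cannot move); origin at the centre of its foot, on the stand's top, 12 mm above the bench; z up to the mouth at 88 mm; its x axis points from the tube's axis to its cap's hinge, its y axis is parallel to the hinge pin
- slim_mouth (a point): centre of the flat mouth of the slim tube, 100 mm above the bench
- slim_hinge (a point): middle of the hinge pin of the slim tube's cap, level with the mouth, 17 mm from the tube's axis
- slim_grip (a point): centre of the slim tube's grey plastic cap, a square hood 28 mm wide each way and 15 mm tall, open underneath, 7.5 mm above the mouth when shut and 17 mm from the hinge pin; it turns with the cap. The two flat sides that face along the tube's y axis can be pinched and overhang the tube by 2 to 3 mm a side; its thumb lip is on the side away from the hinge
- slim_cap (a joint): angle of the slim tube's cap in rad: 0 shut flat on the mouth over the knob, 1.57 standing on edge, 1.9 swung right back; the hinge is slightly stiff, so the cap stays where it is left (about 0.6 N at the cap moves it); a push down shuts it best near the lip (close to the hinge it jams)
- slim_rod (a joint): how far the slim tube's steel rod is drawn up out of the tube, in m: 0 home, end stop at 0.090; an inner spring pulls it back with 3.3 N at 0 and 110 N/m more (about 10.5 N at 0.065)
- slim_knob (a point): centre of the slim rod's round black knob, 11 mm in diameter and 11 mm tall, standing on the mouth under the cap when home; moves up with the rod
- slim_ring (a point): centre of the black ring mark, 4 mm tall, on the slim rod; hidden 61 mm below the mouth when the rod is home, so it is just clear of the mouth at 0.063
- spool: solder spool, 50 mm in diameter and 34 mm tall, loose bystander; origin under its centre
- flux: flux bottle with needle cap, 32 mm in diameter and 80 mm tall, loose bystander; origin under its centre
- board_a: charger board, 47 x 109 x 24 mm, loose bystander; origin under its centre
- tweezers: steel tweezers, 127 mm long and 9 mm high, loose bystander; origin under their centre

How it is judged:
At the end, for the whole second after the job is handed in: Through the last second the fingers hold the thick rod (over 2 N) drawn out 60 to 72 mm (its ring is just clear at 63) and still (under 10 mm/s); the thick tube's cap is open beyond 1.2 rad, the slim tube's cap shut within 0.1 rad and its rod home within 4 mm (value of joint thick_rod between 0.06 and 0.072 m and velocity of joint thick_rod between -0.01 and 0.01 m/s and contact force between the fingers and thick_rod above 2 N and value of joint thick_cap above 1.2 rad and value of joint slim_cap below 0.1 rad and value of joint slim_rod below 0.004 m); the arm keeps its last pose, push and grip.
It fails at once if the solder spool is moved more than 30 mm (distance of spool from where it was at the start of the episode above 0.03 m).
It fails at once if the flux bottle is moved more than 30 mm (distance of flux from where it was at the start of the episode above 0.03 m).
It fails at once if the charger board is moved more than 30 mm (distance of board_a from where it was at the start of the episode above 0.03 m).
It fails at once if the pair of tweezers is moved more than 30 mm (distance of tweezers from where it was at the start of the episode above 0.03 m).
It also fails if it takes over 61 s, if anything falls off the work surface, if the arm or the gripper's body presses on something with over 40 N, if the wrist force passes 120 N, or if a joint passes its speed limit or range.

## Working session

There is one attempt and no reset: what is moved stays moved. The work goes in short steps, Python scripts to look and compute and a shell command to move; the robot and the scene stay as the last step left them, time stands still between calls to the robot, and variables do not carry over. Pictures are saved under pics/ and viewed, at most 10 in all, crops included, and the job is handed in when it is done.

```bash
mkdir -p pics
cat > h.py <<'E'
import numpy as np, cv2
from bench import readout, viewer
def cam(n):
    c=viewer.read_camera(n); h,w=c["frame"].shape[:2]
    f=h/2/np.tan(np.radians(c["fovy"])/2)
    c["K"]=np.array([[f,0,c["cx"]],[0,f,c["cy"]],[0,0,1]])
    c["R"]=cv2.Rodrigues(np.array(c["rvec"],float))[0]; c["t"]=np.array(c["tvec"],float).ravel(); return c
def ray(c,u,v):
    d=c["R"].T@np.linalg.inv(c["K"])@[u,v,1]; return -c["R"].T@c["t"], d
def onz(c,u,v,z):
    o,d=ray(c,u,v); return o+d*(z-o[2])/d[2]
def proj(c,p):
    q=c["K"]@(c["R"]@np.array(p)+c["t"]); return q[:2]/q[2]
def tri(c1,p1,c2,p2):
    A=np.zeros((3,3));b=np.zeros(3)
    for c,p in((c1,p1),(c2,p2)):
        o,d=ray(c,*p);d/=np.linalg.norm(d);M=np.eye(3)-np.outer(d,d);A+=M;b+=M@o
    return np.linalg.solve(A,b)
def save(c,n,box=None,s=1):
    im=c["frame"][:,:,::-1]
    if box: im=im[box[1]:box[3],box[0]:box[2]]
    cv2.imwrite("pics/"+n,cv2.resize(im,None,fx=s,fy=s,interpolation=cv2.INTER_CUBIC))
E
python3 - <<'E'
from h import *
for n in("scene","top"):
    c=cam(n); save(c,n+"0.png"); print(n,c["fovy"],c["cx"],c["cy"],-c["R"].T@c["t"],c["R"][2])
s=readout.read_state(); print(s)
E
```

```text
scene 55.3818827219781 318.5953028825661 198.92574898035588 [ 0.1923877  -0.58438394  0.73738351] [ 0.43998078  0.55233647 -0.70805461]
top 42.624820991925816 314.92065827606314 198.59586181958753 [ 0.47535359 -0.0826185   1.10600079] [ 0.08828532 -0.0292913  -0.99566446]
{'time_s': 0.1, 'joint_pos': array([-1.33978701e+00,  1.16399143e-01,  1.44216507e+00,  1.24006842e-05,
        1.58400744e+00, -3.77831240e-02]), 'joint_vel': array([ 0.00215615, -0.00147636, -0.0010522 ,  0.00122665,  0.0003006 ,
        0.00117537]), 'joint_torque': array([ 1.49584557e-03, -7.22889733e+01, -6.23864007e+01,  7.81364157e-02,
        2.27513647e-02, -8.33358649e-05]), 'tool_pos': array([ 0.17922352, -0.65058852,  0.21802596]), 'eef_rot': array([-4.87815142e-04,  9.90982284e-01,  1.33992062e-01, -4.10476287e-05]), 'wrist_force': array([ 0.80799257, -0.42080463, -0.38764776]), 'wrist_torque': array([0.03890174, 0.02752196, 0.01558318]), 'grip_force': 0.0, 'grip_width': 0.9991266168507784}
```

View pics/scene0.png

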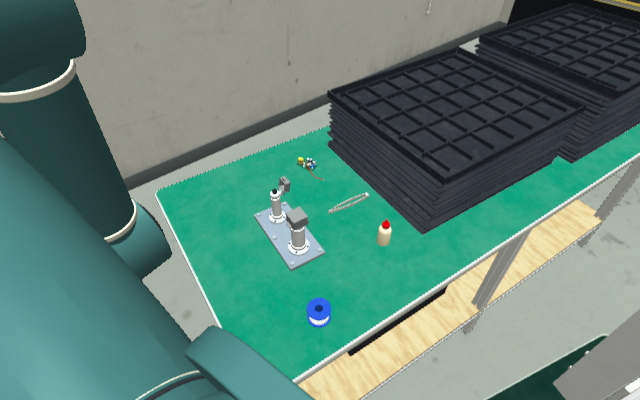

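View pics/top0.png

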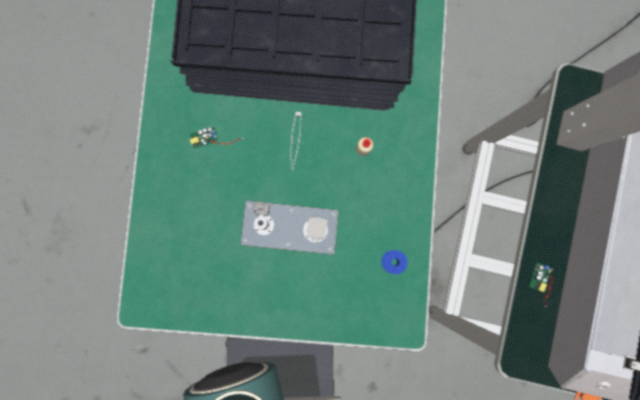

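The scene view shows the slim tube at about (277,205) with its cap open toward (285,185), and the thick tube at about (298,232) with its cap shut. In the top view the stand is at (290,227), slim at (264,225) and thick at (316,230). Next I'll crop closer and find the stand corners.

Run:
```python
from h import *
t=cam("top"); s=cam("scene")
a=t["frame"][190:265,230:350]; b=s["frame"][165:275,245:335]
A=cv2.resize(a[:,:,::-1],None,fx=5,fy=5,interpolation=cv2.INTER_CUBIC)
B=cv2.resize(b[:,:,::-1],None,fx=5,fy=5,interpolation=cv2.INTER_CUBIC)
cv2.imwrite("pics/a1.png",A);cv2.imwrite("pics/b1.png",B)
# stand: non-green blob within window
f=t["frame"].astype(int)
m=((f[:,:,1]-f[:,:,0])<30).astype(np.uint8); w=np.zeros_like(m); w[195:260,235:345]=1; m*=w
n,l,st,_=cv2.connectedComponentsWithStats(m); i=1+st[1:,4].argmax()
r=cv2.minAreaRect(np.argwhere(l==i)[:,::-1].astype(np.float32)); print(r)
P=[onz(t,*p,.012)[:2] for p in cv2.boxPoints(r)]; print(np.round(P,4),np.mean(P,0))
for n,u in(("slim",(264,225)),("thick",(316,230))): print(n,onz(t,*u,.1 if n=="slim" else .126))
P=np.array(P);print([np.linalg.norm(P[i]-P[i-1]) for i in range(4)])
```

```text
((289.2920837402344, 227.07920837402344), (93.93151092529297, 44.67716979980469), 5.710593223571777)
[[ 0.4783  0.0457]
 [ 0.5725  0.035 ]
 [ 0.5477 -0.1642]
 [ 0.4533 -0.1518]] [ 0.51294187 -0.05879918]
slim [ 0.51508277 -0.0112096   0.1       ]
thick [ 0.50201219 -0.11192793  0.126     ]
[np.float64(0.19914411705180926), np.float64(0.09488092157255987), np.float64(0.20072980596902432), np.float64(0.09518964838391994)]
```

View pics/a1.png

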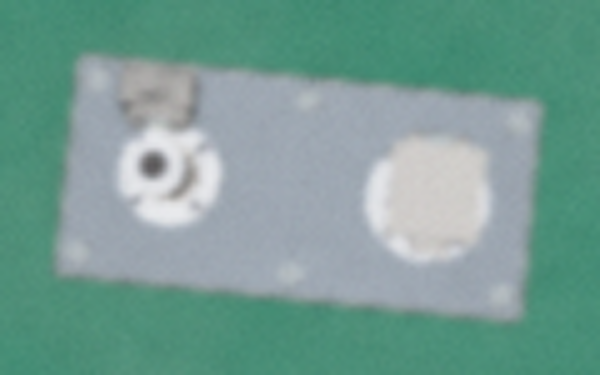

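View pics/b1.png

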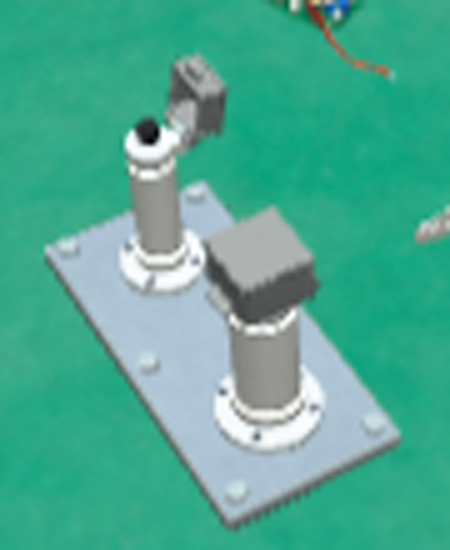

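Run:
```python
from h import *
s=cam("scene");t=cam("top")
C=np.array([.5129,-.0588]);y=np.array([.125,.992]);x=np.array([.992,-.125])
for n,c in(("slim",C+.055*y),("thick",C-.055*y)):
    print(n,c)
    for z in(.012,.1,.126): print(z,[ (np.round(proj(k,[*c,z]),1)) for k in(s,t)])
    for d in(.021,-.021): print(d,[np.round(proj(k,[*(c+d*x),.1]),1) for k in(s,t)])
    g=s["frame"][:,:,:]
print("knob top slim",onz(t,260.4,223,.111),)
a=cv2.resize(s["frame"][200:240,278:318,::-1],None,fx=14,fy=14,interpolation=cv2.INTER_CUBIC)
cc=C-.055*y
for d in((.021,0),(-.021,0),(0,.021),(0,-.021)):
    p=(proj(s,[*(cc+d[0]*x+d[1]*y),.1])-[278,200]+.5)*14
    cv2.circle(a,tuple(int(v) for v in p),4,(0,0,255) if d[0]>0 else (255,0,0) if d[0]<0 else (0,255,255),-1)
cv2.imwrite("pics/c1.png",a)
```

```text
slim [ 0.519775 -0.00424 ]
0.012 [array([277.7, 217.4]), array([263.6, 224.4])]
0.1 [array([274.7, 192.8]), array([260.4, 222.7])]
0.126 [array([273.7, 184.9]), array([259.3, 222.1])]
0.021 [array([282.4, 189.6]), array([261.6, 212. ])]
-0.021 [array([266.8, 196.1]), array([259.2, 233.4])]
thick [ 0.506025 -0.11336 ]
0.012 [array([298.9, 246.3]), array([315.1, 229.6])]
0.1 [array([297.2, 221.9]), array([316.3, 228.3])]
0.126 [array([296.6, 214. ]), array([316.7, 227.9])]
0.021 [array([305.3, 218.2]), array([317.3, 217.7])]
-0.021 [array([288.9, 225.7]), array([315.2, 239. ])]
knob top slim [ 0.51869218 -0.00510839  0.111     ]
```

View pics/c1.png

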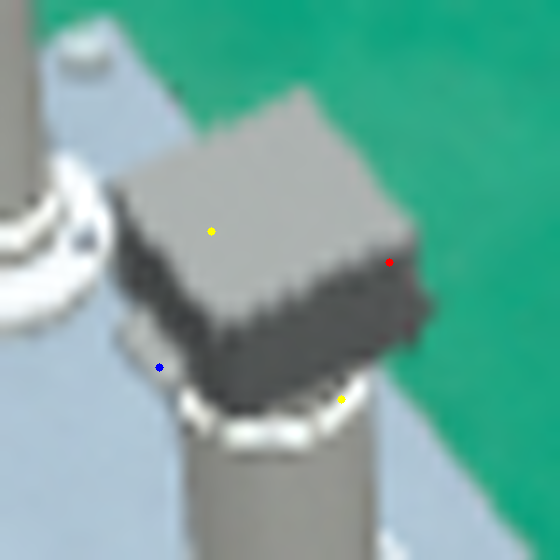

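The zoom shows the light hinge bracket on the −x (robot) side at crop (155,355), and the dark lip on the +x side at (425,310). So the thick cap's hinge faces the robot. The slim cap stands open on the far side.

```bash
python3 - <<'E'
from h import *
s=cam("scene");t=cam("top")
V=np.array([(300,90),(415,230),(215,330),(120,185)])/14+[278,200]-.5
P=np.array([onz(s,*v,.126)[:2] for v in V]);print("thick cap top",P.round(4),P.mean(0))
for i in range(4):
    d=P[i]-P[i-1];print(np.linalg.norm(d),np.degrees(np.arctan2(d[1],d[0])))
print("slim cap centre",tri(t,(261.4,208.2),s,(284.8,184.4)))
for n,p in (("L",(120,62)),("R",(200,68))): print(n,onz(t,p[0]/5+229.5,p[1]/5+189.5,.128))
E
python3 -m crank '[[[0,0,0,0,0,0.045,0],[0,0,0,0,0,0.045,0],[0,0,0,0,0,0.045,0],[0,0,0,0,0,0,0]]]' 10
```

```text
thick cap top [[ 0.5246 -0.0969]
 [ 0.5203 -0.1323]
 [ 0.4841 -0.1293]
 [ 0.4904 -0.0956]] [ 0.50486886 -0.11350761]
0.034177487280912223 -2.1979383397682417
0.035649048605165407 -96.8326556998564
0.03631797992966807 175.3079586420124
0.034316292984645655 79.44660375459068
slim cap centre [ 0.54752807 -0.00796471  0.11385489]
L [0.55854158 0.00602246 0.128     ]
R [ 0.55550954 -0.02440419  0.128     ]
time_s: 0.8
tool_pos: [0.1792, -0.6508, 0.2186]
eef_rot: [-0.0, 0.997, -0.079, 0.0]
wrist_force: [-0.3, -0.2, 0.3]
grip_width: 0.702
grip_force: 0.0
```

```bash
python3 -m crank '[[[0,0,0,0,0,-0.0115,0],[0.088,-0.178,0,0,0,0,0],[0.088,-0.178,0,0,0,0,0],[0.088,-0.178,0,0,0,0,0],[0.088,-0.178,0,0,0,0,0]]]'
python3 -m crank '[[[0.088,-0.178,0,0,0,0,0],[0.088,-0.178,0,0,0,0,0],[0.088,-0.178,0,0,0,0,0],[0.088,-0.178,0,0,0,0,0],[0.088,-0.178,0,0,0,0,0]]]'
python3 -m crank '[[[0.088,-0.178,0,0,0,0,0],[0.088,-0.178,0,0,0,0,0],[0.088,-0.178,0,0,0,0,0],[0.088,-0.178,0,0,0,0,0],[0.088,-0.178,0,0,0,0,0]]]'
python3 -m crank '[[[0.088,-0.178,0,0,0,0,0],[0,0,0,0,0,0,0],[0,0,0,0,0,0,0]]]'
```

```text
time_s: 1.3
tool_pos: [0.2884, -0.4828, 0.2186]
eef_rot: [0.0, 0.998, -0.057, 0.0]
wrist_force: [0.7, -1.0, 0.4]
grip_width: 0.272
grip_force: 0.0
time_s: 1.8
tool_pos: [0.4241, -0.2748, 0.219]
eef_rot: [0.0, 0.998, -0.057, 0.0]
wrist_force: [-0.2, -1.6, 0.4]
grip_width: 0.005
grip_force: 0.0
time_s: 2.3
tool_pos: [0.5599, -0.0667, 0.2189]
eef_rot: [0.0, 0.998, -0.057, 0.0]
wrist_force: [1.4, -1.2, 0.1]
grip_width: 0.006
grip_force: 0.0
time_s: 2.6
tool_pos: [0.5864, -0.0265, 0.2183]
eef_rot: [0.0, 0.998, -0.057, -0.0]
wrist_force: [-0.7, -0.0, 0.6]
grip_width: 0.006
grip_force: 0.0
```

```bash
python3 -m crank '[[[0.065,-0.056,0.1,0,0,0,0],[0,0,0.15,0,0,0,0],[0,0,0.135,0,0,0,0],[0,0,0,0,0,0,0],[-0.04,0,0,0,0,0,0]]]'
python3 -m crank '[[[-0.04,0,0,0,0,0,0],[-0.04,0,0,0,0,0,0],[-0.04,0,0,0,0,0,0],[-0.04,0,0,0,0,0,0],[-0.04,0,0,0,0,0,0]]]'
python3 -m crank '[[[-0.03,0,0,0,0,0,0],[-0.03,0,0,0,0,0,0],[-0.03,0,0,0,0,0,0],[-0.03,0,0,0,0,0,0],[0,0,0,0,0,0,0]]]'
python3 - <<'E'
from h import *
s=cam("scene");save(s,"d1.png",(240,120,340,220),5)
E
```

```text
time_s: 3.1
tool_pos: [0.5941, -0.0152, 0.1233]
eef_rot: [0.0, 0.998, -0.06, -0.0]
wrist_force: [0.1, -0.4, 1.7]
grip_width: 0.007
grip_force: 0.0
time_s: 3.6
tool_pos: [0.5439, -0.008, 0.1232]
eef_rot: [0.0, 0.998, -0.059, 0.001]
wrist_force: [0.9, -1.0, 2.6]
grip_width: 0.005
grip_force: 1.1
time_s: 4.1
tool_pos: [0.514, -0.0045, 0.1224]
eef_rot: [0.0, 0.998, -0.06, -0.0]
wrist_force: [0.1, 0.6, 0.9]
grip_width: 0.003
grip_force: 0.0
```

View pics/d1.png

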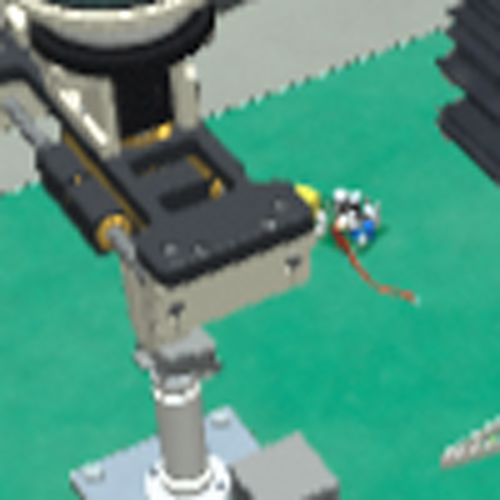

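The slim cap is folded nearly shut under the fingertips (crop 185,355). I'll press it down near the lip.

```bash
python3 -m crank '[[[-0.02,0,0,0,0,0,0],[0,0,0.012,0,0,0,0],[0,0,0.012,0,0,0,0],[0,0,0,0,0,0,0]]]'
python3 -m crank '[[[0,0,0.006,0,0,0,0],[0,0,0,0,0,0,0]]]'
python3 -m crank '[[[0,0,0.004,0,0,0,0],[0,0,0,0,0,0,0]]]'
```

```text
time_s: 4.55
tool_pos: [0.5097, -0.004, 0.1158]
eef_rot: [-0.0, 0.998, -0.06, -0.0]
wrist_force: [-0.2, -0.3, 0.2]
grip_width: 0.004
grip_force: 0.0
time_s: 4.75
tool_pos: [0.5099, -0.004, 0.1153]
eef_rot: [0.0, 0.998, -0.06, 0.0]
wrist_force: [-2.0, 0.3, 3.1]
grip_width: 0.008
grip_force: 1.7
time_s: 4.95
tool_pos: [0.5099, -0.004, 0.115]
eef_rot: [0.0, 0.998, -0.06, 0.0]
wrist_force: [-7.5, 1.0, 13.0]
grip_width: 0.009
grip_force: 6.6
```

```bash
python3 -m crank '[[[0,0,-0.2,0,0,0,0],[0,0,-0.1,0,0,0,30],[0,0.15,0,0,0,0,66],[0.034,0.15,0,0,0,0,66],[0,0.137,0,0,0,0,66]]]'
python3 -m crank '[[[0,0,0,0,0,0,66],[0,0,0,0,0,0,66],[0,0,0,0,0,0,66]]]'
python3 - <<'E'
from h import *
s=cam("scene");save(s,"d2.png",(250,140,350,240),5)
E
```

```text
time_s: 5.45
tool_pos: [0.5055, -0.1149, 0.189]
eef_rot: [0.0, 0.998, -0.059, 0.0]
wrist_force: [0.1, 0.9, 0.4]
grip_width: 0.296
grip_force: 0.0
time_s: 5.75
tool_pos: [0.5053, -0.1129, 0.1888]
eef_rot: [-0.0, 0.998, -0.059, -0.0]
wrist_force: [-0.1, 0.6, -0.2]
grip_width: 0.554
grip_force: 0.0
```

View pics/d2.png

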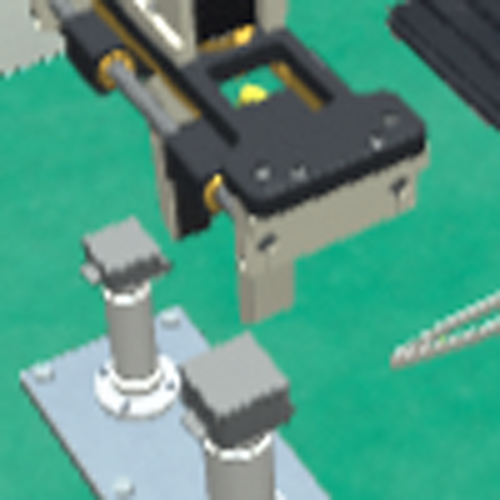

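The slim cap is now shut flat (crop 125,250). Its side tabs look much like the thick cap's, so I need a side-by-side zoom to be sure which side the thick hinge is on.

Run:
```python
from h import *
s=cam("scene")["frame"][:,:,::-1]; s0=cv2.imread("pics/scene0.png"); t0=cv2.imread("pics/top0.png")
r=lambda im,x,y,w,f: cv2.resize(im[y:y+w,x:x+w],(390,390),interpolation=cv2.INTER_CUBIC)
a=r(s,262,182,26,0); b=r(s,284,204,32,0)
cv2.imwrite("pics/e1.png",np.hstack([a,b]))
```

```text
(no output)
```

View pics/e1.png

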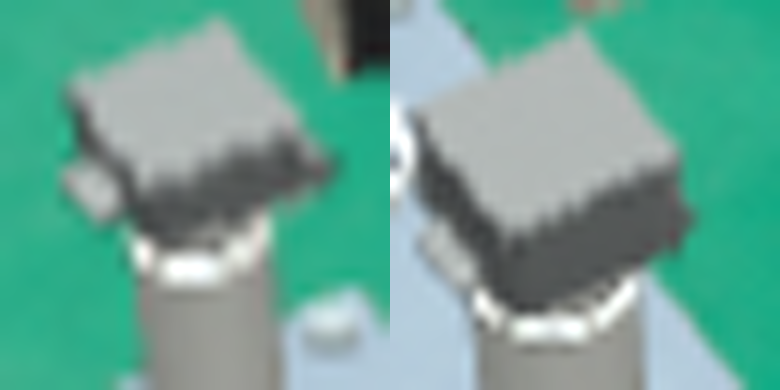

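Both caps have the same layout. On the slim tube the light tab on the left is the lip and the dark lug on the right is the hinge, which I know is at +x. So the thick hinge is also at +x and my first reading was wrong. I'll pinch the cap and swing it towards +x.

```bash
python3 -m crank '[[[0,0,0.1,0,0,0,66],[0,0,0.1,0,0,0,66],[0,0,0.1,0,0,0,66],[0,0,0.08,0,0,0,66],[0,0,0,0,0,0,66]]]' 8
python3 -m crank '[[[0,0,0,0,0,0,20],[0,0,0,0,0,0,20],[0,0,0,0,0,0,20],[0,0,0,0,0,0,20],[0,0,0,0,0,0,20]]]' 8
python3 -m crank '[[[0.0104,0,-0.014,0,0,0,20],[0.0124,0,-0.0116,0,0,0,20],[0,0,0,0,0,0,20]]]'
```

```text
time_s: 6.35
tool_pos: [0.5041, -0.1124, 0.0913]
eef_rot: [-0.0, 0.998, -0.059, -0.002]
wrist_force: [0.1, 0.2, 0.7]
grip_width: 0.71
grip_force: 0.0
time_s: 6.85
tool_pos: [0.5055, -0.1127, 0.0947]
eef_rot: [-0.001, 0.998, -0.06, 0.0]
wrist_force: [-1.5, 6.8, 4.5]
grip_width: 0.389
grip_force: 8.0
time_s: 7.15
tool_pos: [0.511, -0.1134, 0.1005]
eef_rot: [-0.001, 0.998, -0.059, -0.0]
wrist_force: [0.4, 8.4, 1.6]
grip_width: 0.392
grip_force: 8.0
```

```bash
python3 -m crank '[[[0.0148,-0.004,-0.0096,0,0,0,20],[0.0156,0,-0.0068,0,0,0,20],[0.017,0,-0.0036,0,0,0,20],[0.017,0,-0.0012,0,0,0,20],[0,0,0,0,0,0,20]]]'
python3 -m crank '[[[0.017,0,0.002,0,0,0,20],[0.0166,0,0.0052,0,0,0,20],[0.012,0,0.006,0,0,0,20],[0.010,0,0.0064,0,0,0,20],[0,0,0,0,0,0,20]]]'
python3 - <<'E'
from h import *
s=cam("scene");save(s,"f1.png",(250,140,350,240),5)
E
```

```text
time_s: 7.65
tool_pos: [0.5274, -0.1153, 0.1059]
eef_rot: [0.0, 0.998, -0.06, 0.0]
wrist_force: [-0.4, -1.9, -0.5]
grip_width: 0.388
grip_force: 8.0
time_s: 8.15
tool_pos: [0.5414, -0.117, 0.1007]
eef_rot: [0.0, 0.998, -0.06, 0.0]
wrist_force: [1.2, -5.5, 1.0]
grip_width: 0.386
grip_force: 8.0
```

View pics/f1.png

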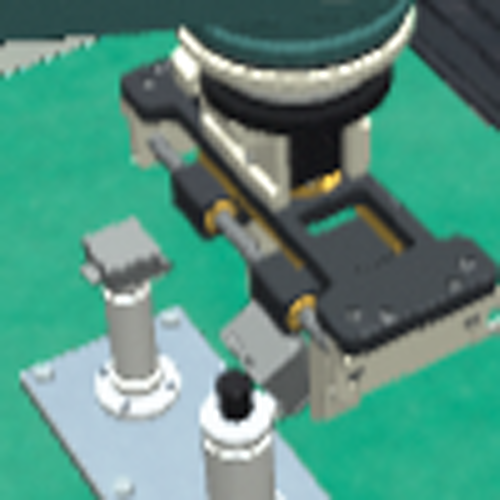

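The thick cap stands open past upright (crop 270,355) and the knob is exposed at (235,390). Next I'll release, rise and move over the knob.

```bash
python3 -m crank '[[[0,0,0,0,0,0,56],[0,0,0,0,0,0,56],[0,0,0,0,0,0,56],[0,0,-0.1,0,0,0,56],[0,0,-0.1,0,0,0,56]]]'
python3 -m crank '[[[-0.07,0,0,0,0,0,50],[-0.075,-0.002,0,0,0,0,50],[0,0,0.09,0,0,0,50],[0,0,0.08,0,0,0,50],[0,0,0.018,0,0,0,50]]]'
python3 -m crank '[[[0,0,0,0,0,0,50],[0,0,0,0,0,0,50]]]'
```

```text
time_s: 8.7
tool_pos: [0.5404, -0.1164, 0.1506]
eef_rot: [-0.0, 0.998, -0.059, -0.001]
wrist_force: [0.7, 0.5, 0.5]
grip_width: 0.599
grip_force: 0.0
time_s: 9.2
tool_pos: [0.5039, -0.1115, 0.1016]
eef_rot: [-0.0, 0.998, -0.06, -0.001]
wrist_force: [0.7, -0.1, 0.4]
grip_width: 0.536
grip_force: 0.0
time_s: 9.4
tool_pos: [0.5052, -0.1119, 0.1046]
eef_rot: [0.0, 0.998, -0.06, 0.0]
wrist_force: [-0.4, 0.9, -0.1]
grip_width: 0.536
grip_force: 0.0
```

```bash
python3 -m crank '[[[0,0,0.004,0,0,0,8],[0,0,0,0,0,0,8],[0,0,0,0,0,0,8],[0,0,0,0,0,0,8],[0,0,0,0,0,0,8]]]' 10
python3 -m crank '[[[0,0,0,0,0,0,8],[0,0,0,0,0,0,8],[0,0,0,0,0,0,8]]]' 10
```

```text
time_s: 9.9
tool_pos: [0.5049, -0.1123, 0.1032]
eef_rot: [0.0, 0.998, -0.06, 0.0]
wrist_force: [-1.3, -6.0, 3.5]
grip_width: 0.386
grip_force: 10.0
time_s: 10.2
tool_pos: [0.5049, -0.1123, 0.1032]
eef_rot: [0.0, 0.998, -0.06, 0.0]
wrist_force: [-2.6, -5.6, 3.2]
grip_width: 0.383
grip_force: 10.0
```

It stopped at 36 mm, which is the cap's width and not the knob's. The wide finger block must be pinching the upright cap above, so I'll open, grip higher on the knob and try again.

```bash
python3 -m crank '[[[0,0,0,0,0,0,50],[0,0,0,0,0,0,50],[0,0,-0.036,0,0,0,50],[0,0,0,0,0,0,50]]]' 10
python3 -m crank '[[[0,0,0,0,0,0,8],[0,0,0,0,0,0,8],[0,0,0,0,0,0,8],[0,0,0,0,0,0,8],[0,0,0,0,0,0,8]]]' 10
python3 - <<'E'
from h import *
print(readout.read_state()["joint_pos"])
s=cam("scene");save(s,"g1.png",(250,140,350,240),5)
E
```

```text
time_s: 10.6
tool_pos: [0.5053, -0.1119, 0.1131]
eef_rot: [0.0, 0.998, -0.06, 0.001]
wrist_force: [0.9, -0.1, -1.0]
grip_width: 0.539
grip_force: 0.0
time_s: 11.1
tool_pos: [0.5047, -0.1123, 0.1117]
eef_rot: [0.0, 0.998, -0.06, -0.0]
wrist_force: [-2.0, -4.8, 0.2]
grip_width: 0.383
grip_force: 10.0
[-2.67838303e-01 -1.83832907e-01  1.90847520e+00 -7.81723196e-04
  1.41695656e+00  1.42252784e+00]
```

View pics/g1.png

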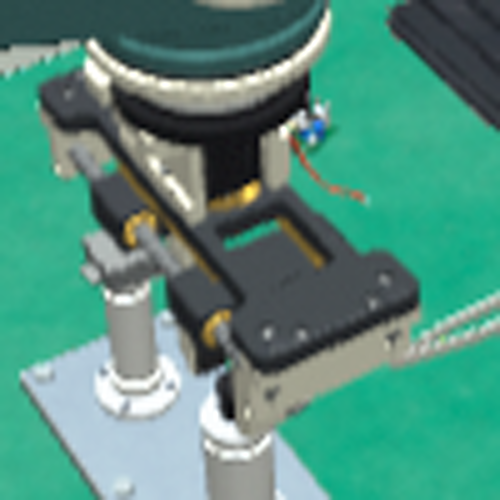

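This confirms that the finger blocks extend to +x and squeeze the standing cap at about (300,350). The knob sits between the tips at (235,385). I'll rise, turn the gripper half round so the blocks face −x, and come down again.

```bash
python3 -m crank '[[[0,0,0,0,0,0,60],[0,0,0,0,0,0,60],[0,0,0,0,0,0,60],[0,0,-0.16,0,0,0,60],[0,0,-0.16,0,0,0,60]]]' 10
python3 -m crank '[[[0,0,0,0,0,-0.0475,60],[0,0,0,0,0,-0.0475,60],[0,0,0,0,0,-0.0475,60],[0,0,0,0,0,-0.0475,60],[0,0,0,0,0,-0.0475,60]]]'
python3 -m crank '[[[0,0,0,0,0,-0.0475,60],[0,0,0,0,0,-0.0475,60],[0,0,0,0,0,-0.0475,60],[0,0,0,0,0,-0.0475,60],[0,0,0,0,0,-0.0475,60]]]'
python3 -m crank '[[[0,0,0,0,0,-0.0475,60],[0,0,0,0,0,-0.0475,60],[0,0,0,0,0,-0.0475,60],[0,0,0,0,0,-0.0475,60],[0,0,0,0,0,-0.0475,60]]]'
python3 -m crank '[[[0,0,0,0,0,-0.0475,50],[0,0,0,0,0,-0.0475,50],[0,0,0,0,0,-0.0475,50],[0,0,0,0,0,-0.0475,50],[0,0,0,0,0,-0.0475,50]]]'
python3 -m crank '[[[0,0,0,0,0,-0.0475,50],[0,0,0,0,0,0,50],[0,0,0,0,0,0,50]]]'
```

```text
time_s: 11.65
tool_pos: [0.5042, -0.1116, 0.1918]
eef_rot: [-0.0, 0.998, -0.059, -0.001]
wrist_force: [1.4, -0.6, 0.5]
grip_width: 0.639
grip_force: 0.0
time_s: 12.15
tool_pos: [0.5049, -0.1117, 0.1917]
eef_rot: [-0.0, 0.95, 0.311, 0.0]
wrist_force: [0.4, -0.9, 0.0]
grip_width: 0.647
grip_force: 0.0
time_s: 12.65
tool_pos: [0.5048, -0.1118, 0.1916]
eef_rot: [-0.0, 0.771, 0.636, 0.0]
wrist_force: [0.1, 0.2, -0.1]
grip_width: 0.645
grip_force: 0.0
time_s: 13.15
tool_pos: [0.5048, -0.1118, 0.1916]
eef_rot: [-0.0, 0.486, 0.874, 0.0]
wrist_force: [-0.5, 0.3, 0.8]
grip_width: 0.647
grip_force: 0.0
time_s: 13.65
tool_pos: [0.5049, -0.1118, 0.1916]
eef_rot: [-0.0, 0.135, 0.991, 0.0]
wrist_force: [-0.3, -1.2, -0.2]
grip_width: 0.534
grip_force: 0.0
time_s: 13.95
tool_pos: [0.5048, -0.1118, 0.1917]
eef_rot: [-0.0, 0.066, 0.998, 0.0]
wrist_force: [-0.0, -1.2, -0.3]
grip_width: 0.538
grip_force: 0.0
```

Run:
```python
from h import *
t=cam("top");s=cam("scene");save(s,"h1.png");save(t,"h1t.png")
# dark (knob) and cap pixels around the thick tube in the scene view
for n,p in(("knob",[.5055,-.1124,.118]),("hinge",[.5263,-.1149,.1])):
    print(n,proj(s,p),proj(t,p))
g=cv2.cvtColor(s["frame"],cv2.COLOR_RGB2GRAY); u,v=proj(s,[.5055,-.1124,.1105]).round().astype(int)
print(u,v);print(g[v-8:v+6,u-6:u+16])
```

```text
knob [296.36497586 216.36140095] [316.07586923 228.29685112]
hinge [304.83846737 218.05908663] [316.79862922 217.9541201 ]
297 219
[[196 198 183 146 137 126 129 163 124 150 166 167 168 167 166 171 154 120
   88  90  92  96]
 [195 197 196 203 145 134 134 161 115 130 163 165 167 166 170 152 107  84
   87  87  91  94]
 [195 196 195 213 134 105 103 125 150 149 165 166 166 172 145 105  82  86
   86  88  85  89]
 [194 196 177 144  85  61  60  66 117 175 167 166 168 139  97  83  85  88
   86  86  84  85]
 [197 197 134  60  48  48  50  48  47 129 165 163 140  93  80  85  85  86
   86  85  85  85]
 [197 198  89  51  50  49  50  48  47  70 145 129  97  85  85  84  86  86
   87  85  85  86]
 [197 197  74  46  48  48  49  47  44  64 130 108  89  85  85  85  85  86
   84  85  85  86]
 [197 222 103  40  39  48  55  38  33 121 229 175 163  97  86  85  85  85
   84  85  86 114]
 [221 247 157  50  28  35  42  28  25 151 249 242 243 166  94  85  85  85
   84  86 111 116]
 [246 251 179  57  23  20  25  25  22 120 249 251 251 244 148  94  85  85
   85 112 109 112]
 [251 252 179  57  23  25  21  22  21  87 250 251 251 245 148 103  85  85
  109 111 112 123]
 [251 251 239  88  22  24  24  25  24 178 250 251 252 219 149 119  88  96
  114 114 125 126]
 [252 251 251 153  46  25  23  24 121 242 251 251 253 178 152 105 114 121
  117 127 127 125]
 [251 251 251 239 185 178 129 222 236 251 252 252 247 137 133 110 125 128
  130 129 128 127]]
```

The knob is dark at about (296.5,219), which matches the prediction, and the cap still stands open. Descending.

```bash
python3 -m crank '[[[0,0,0.1,0,0,0,50],[0,0,0.1,0,0,0,50],[0,0,0.1,0,0,0,50],[0,0,0.05,0,0,0,50],[0,0,0,0,0,0,50]]]' 10
python3 -m crank '[[[0,0,0,0,0,0,8],[0,0,0,0,0,0,8],[0,0,0,0,0,0,8],[0,0,0,0,0,0,8],[0,0,0,0,0,0,8]]]' 10
python3 -m crank '[[[0,0,0,0,0,0,8],[0,0,0,0,0,0,8],[0,0,0,0,0,0,8],[0,0,0,0,0,0,8]]]' 10
```

```text
time_s: 14.55
tool_pos: [0.5042, -0.1117, 0.1028]
eef_rot: [-0.001, 0.064, 0.998, 0.0]
wrist_force: [-0.8, -0.1, -0.1]
grip_width: 0.538
grip_force: 0.0
time_s: 15.05
tool_pos: [0.5052, -0.1124, 0.1055]
eef_rot: [0.001, 0.064, 0.998, -0.0]
wrist_force: [-3.8, -4.4, 7.9]
grip_width: 0.382
grip_force: 10.0
time_s: 15.45
tool_pos: [0.5052, -0.1123, 0.1055]
eef_rot: [0.001, 0.064, 0.998, -0.0]
wrist_force: [-3.2, -4.0, 7.6]
grip_width: 0.386
grip_force: 10.0
```

Still 36 mm, so the finger blocks are about 37 mm wide on both sides of the tips and meet the standing cap either way. I'll tilt the tool 30° so the gripper leans back towards the robot. That carries the blocks clear of the cap.

```bash
python3 -m crank '[[[0,0,0,0,0,0,56],[0,0,0,0,0,0,56],[0,0,0,0,0,0,56],[0,0,-0.12,0,0,0,56],[0,0,-0.08,0,0,0,56]]]' 10
python3 -m crank '[[[0,0,0,0,-0.0417,0,56],[0,0,0,0,-0.0417,0,56],[0,0,0,0,-0.0417,0,56],[0,0,0,0,-0.0417,0,50],[0,0,0,0,0,0,50]]]'
python3 - <<'E'
from h import *
from scipy.spatial.transform import Rotation as R
s=readout.read_state();q=np.roll(s["eef_rot"],-1);M=R.from_quat(q).as_matrix();print(M.round(3),s["tool_pos"])
d=np.array([.5075,-.1124,.1065])-s["tool_pos"]; print("shares",(M.T@d/.25).round(4), "up 10mm",(M.T@[0,0,.04]).round(4))
c=cam("scene");g=cv2.cvtColor(c["frame"],cv2.COLOR_RGB2GRAY)[208:232,288:314:1]
for r in g[::2]: print(*r)
E
```

```text
time_s: 15.95
tool_pos: [0.5048, -0.1118, 0.1553]
eef_rot: [-0.0, 0.063, 0.998, 0.0]
wrist_force: [0.7, -0.2, -0.5]
grip_width: 0.604
grip_force: 0.0
time_s: 16.45
tool_pos: [0.5031, -0.1115, 0.153]
eef_rot: [0.26, 0.062, 0.964, -0.016]
wrist_force: [-0.3, 0.0, 0.3]
grip_width: 0.543
grip_force: 0.0
[[-0.858  0.127  0.498]
 [ 0.11   0.992 -0.064]
 [-0.502  0.    -0.865]] [ 0.503085   -0.11153969  0.1529904 ]
shares [ 0.0779 -0.0012  0.1698] up 10mm [-0.0201  0.     -0.0346]
41 40 39 76 125 156 159 158 158 158 159 159 158 157 157 162 165 165 166 174 169 157 119 129 133 132
39 76 132 156 158 158 158 158 157 157 159 158 157 153 210 194 169 166 164 173 149 106 95 96 113 130
133 156 158 158 158 158 158 159 159 158 155 151 149 149 148 178 204 185 150 106 83 86 87 92 89 97
159 157 158 158 157 157 158 158 155 150 148 148 147 148 148 156 124 88 80 86 86 86 86 86 85 88
159 157 158 159 159 157 133 116 147 148 149 148 147 151 128 94 86 85 83 86 86 85 85 84 86 85
158 158 158 159 198 107 45 40 47 88 114 109 138 229 172 166 99 84 85 86 85 86 85 85 113 118
158 158 189 245 251 178 57 23 24 25 24 21 121 249 251 251 244 146 95 85 84 85 111 110 113 120
179 190 250 251 252 239 88 21 23 21 23 22 178 250 252 251 219 149 113 88 97 113 112 126 127 124
196 196 242 251 251 251 239 184 178 129 222 236 251 252 252 247 136 133 109 125 128 129 129 128 127 126
197 197 162 185 237 252 251 251 251 251 251 251 253 243 196 167 174 162 129 125 127 127 126 127 126 125
199 198 166 244 162 131 162 194 205 206 192 170 154 131 239 240 177 195 183 146 126 124 125 127 125 125
199 197 169 124 196 176 222 243 233 226 245 243 206 232 167 148 159 194 195 196 177 131 122 123 127 126
```

```bash
python3 -m crank '[[[0.026,0,0.057,0,0,0,50],[0.026,0,0.057,0,0,0,50],[0.026,-0.001,0.056,0,0,0,50],[0,0,0,0,0,0,50]]]' 10
python3 -m crank '[[[0,0,0,0,0,0,8],[0,0,0,0,0,0,8],[0,0,0,0,0,0,8],[0,0,0,0,0,0,8],[0,0,0,0,0,0,8]]]' 10
python3 -m crank '[[[0,0,0,0,0,0,8],[0,0,0,0,0,0,8],[0,0,0,0,0,0,8],[0,0,0,0,0,0,8]]]' 10
```

```text
time_s: 16.9
tool_pos: [0.5091, -0.1125, 0.1058]
eef_rot: [0.256, 0.061, 0.965, -0.016]
wrist_force: [-0.2, 0.1, 0.5]
grip_width: 0.54
grip_force: 0.0
time_s: 17.4
tool_pos: [0.5092, -0.113, 0.1081]
eef_rot: [0.259, 0.061, 0.964, -0.017]
wrist_force: [-0.6, -2.8, 1.4]
grip_width: 0.176
grip_force: 10.0
time_s: 17.8
tool_pos: [0.5093, -0.113, 0.1081]
eef_rot: [0.259, 0.061, 0.964, -0.017]
wrist_force: [-2.7, -4.3, 4.3]
grip_width: 0.175
grip_force: 10.0
```

It has closed on 16.3 mm, so this is the knob. I'll firm up the grip and draw it up.

```bash
python3 -m crank '[[[0,-0.002,0,0,0,0,8],[0,0,0,0,0,0,8],[0,0,0,0,0,0,8]]]' 42
python3 -m crank '[[[-0.01,0,-0.0173,0,0,0,8],[-0.01,0,-0.0173,0,0,0,8],[-0.01,0,-0.0173,0,0,0,8],[-0.01,0,-0.0173,0,0,0,8],[0,0,0,0,0,0,8]]]'
python3 - <<'E'
from h import *
c=cam("scene");save(c,"i1.png");print(readout.read_state()["tool_pos"],readout.read_state()["wrist_force"],readout.read_state()["wrist_torque"])
E
```

```text
time_s: 18.1
tool_pos: [0.5093, -0.113, 0.1081]
eef_rot: [0.259, 0.061, 0.964, -0.016]
wrist_force: [-2.5, 0.3, 5.3]
grip_width: 0.167
grip_force: 42.0
time_s: 18.6
tool_pos: [0.5091, -0.113, 0.1276]
eef_rot: [0.258, 0.061, 0.964, -0.016]
wrist_force: [7.7, -2.4, -6.4]
grip_width: 0.165
grip_force: 42.0
[ 0.5091004  -0.11297669  0.12730797] [ 8.35140251 -1.96282522 -6.78169603] [-0.15302806 -0.64970718 -0.07024124]
```

```bash
python3 -m crank '[[[-0.013,0,-0.0153,0,0,0,8],[-0.01,0,-0.0173,0,0,0,8],[-0.01,0,-0.0173,0,0,0,8],[-0.01,0,-0.0173,0,0,0,8],[-0.01,0,-0.0173,0,0,0,8]]]'
python3 -m crank '[[[-0.01,0,-0.0173,0,0,0,8],[-0.01,0,-0.0173,0,0,0,8],[-0.01,0,-0.0173,0,0,0,8],[-0.01,0,-0.0173,0,0,0,8],[0,0,0,0,0,0,8]]]'
python3 -m crank '[[[0,0,0,0,0,0,8],[0,0,0,0,0,0,8]]]'
python3 - <<'E'
from h import *
c=cam("scene");save(c,"j1.png");s=readout.read_state();print(s["tool_pos"],s["wrist_force"])
print(proj(c,[.5055,-.1124,.1]),proj(c,[.5055,-.1124,.105]),proj(c,[.5055,-.1124,.165]))
u,v=proj(c,[.5055,-.1124,.1]).round().astype(int)
g=cv2.cvtColor(c["frame"],cv2.COLOR_RGB2GRAY)
for r in range(v-16,v+5): print(r,*g[r,u-7:u+8])
E
```

```text
time_s: 19.15
tool_pos: [0.5093, -0.113, 0.152]
eef_rot: [0.257, 0.061, 0.964, -0.016]
wrist_force: [-5.2, 1.1, -9.6]
grip_width: 0.163
grip_force: 42.0
time_s: 19.65
tool_pos: [0.5093, -0.113, 0.1722]
eef_rot: [0.257, 0.061, 0.964, -0.016]
wrist_force: [-6.8, 1.8, -11.1]
grip_width: 0.166
grip_force: 42.0
time_s: 19.85
tool_pos: [0.5093, -0.113, 0.1717]
eef_rot: [0.257, 0.061, 0.964, -0.016]
wrist_force: [-5.9, 0.1, -10.9]
grip_width: 0.162
grip_force: 42.0
[ 0.50930507 -0.11300224  0.17164452] [-4.67125607  0.78540601 -9.93661456]
[296.74963038 221.8000724 ] [296.64394414 220.30576335] [295.30308761 201.34724905]
206 159 159 159 159 159 159 158 158 157 144 149 144 180 174 178
207 158 158 159 158 158 159 158 159 148 111 145 113 147 203 182
208 158 159 158 158 159 158 159 145 128 103 109 158 119 173 160
209 159 158 158 159 158 155 141 125 121 102 88 129 154 127 133
210 158 159 159 158 152 133 124 121 119 122 91 77 128 162 161
211 159 159 159 162 131 116 122 121 119 135 102 87 111 161 183
212 159 158 168 184 127 115 123 124 118 131 122 168 162 165 165
213 158 169 187 195 134 117 122 1
[... 155 characters left out ...]
176
216 196 199 199 200 153 117 120 123 119 138 137 131 130 159 178
217 196 198 198 198 165 118 121 122 119 211 169 139 115 176 182
218 196 197 222 241 194 121 119 123 118 231 238 234 178 187 195
219 196 222 247 251 228 129 119 122 119 205 250 251 242 243 209
220 211 247 251 252 203 121 118 123 120 135 250 251 251 252 246
221 235 251 252 252 147 109 117 123 121 71 250 252 252 251 246
222 250 252 252 251 164 93 102 105 90 82 250 252 252 252 218
223 253 252 251 252 213 104 65 63 81 180 250 252 252 253 178
224 243 251 251 251 246 232 229 228 231 245 251 252 252 247 136
225 192 241 251 251 251 251 251 251 251 251 251 252 244 198 127
226 164 186 237 253 252 251 251 251 251 251 253 244 196 169 175
```

The ring shows dark at rows 222–223, right at the mouth. The tool has risen 63.6 mm and the force is about 10.5 N, which fits the spring. I'll go 2 mm more, settle and recheck.

```bash
python3 -m crank '[[[-0.004,0,-0.0069,0,0,0,8],[0,0,0,0,0,0,8],[0,0,0,0,0,0,8],[0,0,0,0,0,0,8],[0,0,0,0,0,0,8]]]'
python3 -m crank '[[[0,0,0,0,0,0,8],[0,0,0,0,0,0,8],[0,0,0,0,0,0,8],[0,0,0,0,0,0,8],[0,0,0,0,0,0,8]]]'
python3 - <<'E'
from h import *
c=cam("scene");save(c,"k1.png");g=cv2.cvtColor(c["frame"],cv2.COLOR_RGB2GRAY)
for r in range(217,227): print(r,*g[r,290:305])
# cap face (grey 85) right of tube, slim cap top, bystanders unchanged?
a=cv2.imread("pics/scene0.png")[:,:,::-1]
for n,b in(("spool",(300,290,340,335)),("flux",(372,212,398,250)),("tweez",(325,188,375,218)),("board",(292,150,326,185))):
    x0,y0,x1,y1=b; print(n,np.abs(a[y0:y1,x0:x1].astype(int)-c["frame"][y0:y1,x0:x1]).mean().round(2))
h=cv2.cvtColor(cv2.imread("pics/h1.png"),cv2.COLOR_BGR2GRAY); print("cap diff vs h1",np.abs(h[214:226,304:314].astype(int)-g[214:226,304:314]).mean()); print(g[214:226:2,302:316])
E
```

```text
time_s: 20.4
tool_pos: [0.5094, -0.1131, 0.1738]
eef_rot: [0.257, 0.061, 0.964, -0.016]
wrist_force: [-7.1, 1.8, -11.2]
grip_width: 0.164
grip_force: 42.0
time_s: 20.9
tool_pos: [0.5094, -0.113, 0.1738]
eef_rot: [0.257, 0.061, 0.964, -0.016]
wrist_force: [-7.5, 1.3, -10.5]
grip_width: 0.167
grip_force: 42.0
217 196 198 198 199 165 117 120 123 117 210 170 139 115 176 182
218 196 197 221 241 193 119 120 122 119 231 238 234 177 187 195
219 197 222 247 251 203 121 120 123 120 205 250 251 242 243 209
220 211 246 251 252 175 116 118 123 119 134 250 251 251 252 246
221 235 251 252 252 147 97 109 113 105 58 250 252 252 252 245
222 250 252 252 252 166 75 74 75 66 125 250 252 252 252 220
223 253 252 251 251 240 190 122 99 140 235 251 252 252 253 179
224 242 251 251 251 251 246 236 234 239 251 252 252 252 247 135
225 191 241 251 251 251 251 251 251 251 251 251 252 244 198 127
226 165 187 237 252 252 251 251 251 251 251 253 243 197 167 175
spool 3.68
flux 4.03
tweez 4.06
board 8.44
cap diff vs h1 15.016666666666667
[[152 185 180 145  96  78  86  86  86  86  86  86  86  86]
 [131 158 177 179 121  88  85  86  85  85  87  85  86  85]
 [177 187 195 158 159  96  84  86  86  85  85  85 114 109]
 [251 252 246 190 149 132  92  84  85 112 109 129 121 122]
 [252 252 220 149 118 106  95 115 130 126 125 125 124 124]
 [252 247 135 133 111 124 126 127 129 128 128 127 124 124]]
```

The ring has now lifted clear: the rod is at about 65 mm, steady, with 42 N of grip. The thick cap is open and the slim cap shut. Handing in.

```bash
python3 -c "
from bench import finish_job; print(finish_job())"
```

```text
the job is handed in; nothing more can be done
None
```

I handed the job in with the slim cap pressed shut, the thick cap standing open past upright, and the thick rod held steady about 65 mm out by its knob, its ring just clear of the mouth; no verdict came back.

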